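# File the flat sample bottle in the drawer

### The arm

A 6-joint arm with a two-finger parallel gripper is mounted at the origin on the work surface. World frame = base frame: x ahead of the robot, y to its left, z up, the work surface at z = 0. Lengths are in m, angles in rad, forces in N, time in s.
With the tool pointing down it reaches from about 0.15 to 0.775 m from the base axis. Payload 6.1 kg.
Tool frame: the origin (TCP) lies midway between the tips of the shut fingers; the grasp point (between the pads) lies 19 mm behind it (bot.pinch_z is the z of the grasp point in the tool frame, in m); z points along the fingers, y is the direction in which the jaws open and shut (so a half turn about z gives the same grasp; the last joint's range is limited). The gripper opens to 85 mm and grips with 20 to 120 N. Pads are 22 mm wide; open, the fingers measure 114 mm over their backs; the gripper's body (76 mm by 85 mm) begins 54 mm behind the grasp point. The pads swing forward as they close: fully open they stand 13 mm farther back than shut.
Start: joints at [1.31, 0.126, -0.04, 1.405, 0, 1.571], TCP at [0.135, 0.507, 0.231] pointing down, gripper open.
Joint ranges: [-2.72, 2.72], [-0.95, 1.95], [-1.27, 1.35], [-1.78, 2.02], [-1.46, 1.47], [-3.14, 3.14]. Speed limits (rad/s): [2.39, 2.39, 3.01, 3.14, 3.14, 3.14].

### API

Orientations are given as a unit quaternion [x, y, z, w].
In Python, from workcell import readout, eyes, finish_job, bot gives the robot as it stands.
- The arm moves only by the tool move_arm, never from a script. Its argument "motion" is one flat list of numbers, 5 for each row, row after row: the closure, from -1 (fully open) to 1 (shut), then the shift along the tool's x, y, z scaled (see below), then the turn about the tool's z scaled (see below). In form: [hand, tx, ty, tz, roll, hand, tx, ty, tz, roll, ...]. A call has 1 to 12 rows; each row is the pose to reach, as a shift and turn from the pose commanded when the call began, along the tool's axes at that moment; what a row does not reach only later rows make up. The controller multiplies each number of a shift by 0.15 m and each number of a turn by 30 degrees. A row lasts 1/12 s, in which the tool goes at most 41.7 mm and 7.16 degrees, less where a joint would pass 70% of its speed; a pose out of reach is approached as far as the arm can. A call with a number of a shift or a turn outside -1 to 1 is refused whole. A call with a gripper value outside its range is refused whole. The fingers move at their own pace and stop on an object; "force" is the grip in N (left out, the last holds). Time passes only in rows, so rows that repeat a pose let the fingers close. It gives the time, the measured TCP pose, the force and the opening at its end, in the units of the state.
- readout.read_state(): the state, without advancing time (a new reading comes with each control period).
- eyes.read_camera(name): name is "scene" or "side" or "wrist"; returns a dict with "pixels" (400x640x3 uint8, red, green, blue), "intrinsics" (3x3 intrinsics, pixels), "k1" (the pictures are not rectified: a ray, as slopes to the right and down, at radius r is drawn at 1 + k1 r^2 times it, then the intrinsics apply), "rvec" (rotation vector, rad) and "tvec" (3), from world to camera coordinates, as OpenCV has them. Camera axes: x right, y down, z forward; pixel columns grow to the right and rows downward; lengths in m; the calibration is good to about 2 mm. A picture is of the moment at which its call begins. There is no depth.
- finish_job(): hands the job in, once; it reports no verdict.
The state is a dict: "time_s": time; "qpos": joint angles; "joint_vel": joint speeds; "effort": joint torques, N m; "tool_pos": TCP position; "tcp_rot": TCP orientation; "wrist_force": force on the tool from outside, world axes, zero at the start; "ft_torque": the same for the moment, N m; "finger_gap": finger opening in m.
Only numpy, scipy, OpenCV 4.12 (cv2) and the standard library are available. Lean on these libraries where they do the work, as an engineer would, in place of code of your own. Each camera call takes 0.05 s, during which the arm holds its last target. There are 200 camera calls.

### The job

Take the flat, capped bottle out of the white tray and stand it upright in the small empty bay at the front right of the open drawer (as seen from the robot), lowering it onto the bay's floor before letting go, not dropping it. Then slide the drawer gently but fully shut with the bottle standing inside, and leave the round bottles in the tray standing where they are.

Things in the scene. Friction and masses are not known exactly. Their poses are not given: they have to be found in the camera images.
- flask: the flat bottle: amber block body 70 mm (its x) by 36 mm (its y), 80 mm tall (top 8 mm stepped in to 52 by 28), under a black block cap 34 mm (x) by 24 mm (y) that reaches from 80 to 116 mm height. Loose, about 0.25 kg. Origin at the centre of its underside, z up. Easiest gripped on the cap from above, fingers closing along its y
- drawer_bay (a point): centre of the empty bay's floor, drawer's front right corner; moves with it; x along the slide, into the cabinet, y left, z up. Bay 110 (x) by 60 mm (y) inside: the flat bottle fits only with its wide side along x. Side and rear walls 6 mm thick, 45 mm high above the floor. In front stands the drawer's front panel: outer face at x = -72 mm, inner -57 mm, top edge 139 mm above the floor
- drawer_handle (a point): centre of the drawer's horizontal steel bar handle, 110 mm long along y, bar centre 35 mm out from the front panel's outer face and 30 mm below the panel's top edge; moves with the drawer, same axes as the bay
- drawer (a joint): how far the drawer stands open, m: 0 is fully shut, 0.20 fully open; it slides out towards the robot along the cabinet's -x with light friction and no latch
- cabinet: grey steel cabinet 270 (x) by 240 (y) by 165 mm high, fixed; origin at the middle of its front's lower edge, in the plane of the shut drawer panel's outer face, x from front to back. The drawer's left half holds two fixed round bottles, 98 mm tall, 52 to 56 mm left of its middle; its rear right corner a carton; the empty bay is 68 mm right of its middle
- tray: shallow white plastic tray, 270 by 270 mm outside, 32 mm high, walls and floor 5 mm, fixed; origin at the centre of its underside. The flat bottle and three round bottles stand in it, about 110 mm apart
- bottle_a: round amber bottle, 46 mm across, 98 mm tall with a 22 mm neck, no cap; loose, about 0.12 kg; origin at the centre of its underside, z up. One of three alike; a bystander, standing in the white tray
- bottle_b: round amber bottle, 46 mm across, 98 mm tall with a 22 mm neck, no cap; loose, about 0.12 kg; origin at the centre of its underside, z up. One of three alike; a bystander, standing in the white tray
- bottle_c: round amber bottle, 46 mm across, 98 mm tall with a 22 mm neck, no cap; loose, about 0.12 kg; origin at the centre of its underside, z up. One of three alike; a bystander, standing in the white tray

How it is judged:
On the way, in this order (a step that is already met when the one before it is completed fails the run):
1. the flat bottle is lowered onto the bay's floor while still held (x of flask in the frame of drawer_bay between -0.024 and 0.024 m and y of flask in the frame of drawer_bay between -0.016 and 0.016 m and z of flask in the frame of drawer_bay between -0.007 and 0.007 m and angle between flask's own z axis and vertical below 0.12 rad and contact force between flask and the fingers above 0.5 N).
2. it stands released in the bay, with the drawer still open (x of flask in the frame of drawer_bay between -0.024 and 0.024 m and y of flask in the frame of drawer_bay between -0.016 and 0.016 m and z of flask in the frame of drawer_bay between -0.007 and 0.007 m and angle between flask's own z axis and vertical below 0.12 rad and contact force between flask and the arm below 0.1 N and contact force between flask and the fingers below 0.1 N and value of joint drawer above 0.08 m), for 0.2 s.
At the end, for the whole second after the job is handed in: the drawer is shut to within 4 mm; the flat bottle stands in the bay, within 24 mm lengthwise and 16 mm across of the bay's centre, within 7 mm of its floor, tilted less than 0.12 rad and at rest; the round bottles stand upright (within 0.15 rad) in the tray (x of flask in the frame of drawer_bay between -0.024 and 0.024 m and y of flask in the frame of drawer_bay between -0.016 and 0.016 m and z of flask in the frame of drawer_bay between -0.007 and 0.007 m and angle between flask's own z axis and vertical below 0.12 rad and value of joint drawer below 0.004 m and linear speed of flask below 0.02 m/s and angle between each of bottle_a, bottle_b, bottle_c's own z axis and vertical below 0.15 rad); the robot touches nothing.
It fails at once if a round bottle is moved more than 30 mm or tipped (distance of any of bottle_a, bottle_b, bottle_c from where it was at the start of the episode above 0.03 m or angle between any of bottle_a, bottle_b, bottle_c's own z axis and vertical above 0.5 rad).
It fails at once if the drawer is slammed (faster than 0.45 m/s) (velocity of joint drawer below -0.45 m/s).
It fails at once if the flat bottle is tipped over (angle between flask's own z axis and vertical above 0.8 rad).
It also fails if it takes over 56 s, if anything falls off the work surface, if the arm or the gripper's body presses on something with over 40 N, if the wrist force passes 120 N, or if a joint passes its speed limit or range.

## Working session

There is one attempt and no reset: what is moved stays moved. The work goes in short steps, Python scripts to look and compute and a tool call to move; the robot and the scene stay as the last step left them, time stands still between calls to the robot, and variables do not carry over. Pictures are saved under pics/ and viewed, about 8 in all and at most 12, crops included, and the job is handed in when it is done.

Besides the shell and the picture viewer there is one more tool, called after "Request:" as name(argument=value, ...), one argument or row to a line, values as JSON. move_arm: Moves the arm, as the interface text tells. Its arguments: {"type":"object","properties":{"motion":{"type":"array"},"force":{"type":"number"}},"required":["motion"]}

```bash
mkdir -p pics
cat > h.py <<'E'
import numpy as np, cv2
from workcell import readout, eyes, bot
def cam(n,save=None):
    c=eyes.read_camera(n); c={k:(np.array(v) if k!='k1' else v) for k,v in c.items()}
    if save: cv2.imwrite(f'pics/{save}.png',c['pixels'][:,:,::-1])
    return c
def ray(c,u,v):
    K=c['intrinsics']; d=np.array([(u-K[0,2])/K[0,0],(v-K[1,2])/K[1,1]]); s=d.copy()
    for _ in range(30): s=d/(1+c['k1']*(s@s))
    R=cv2.Rodrigues(c['rvec'].astype(float))[0]; o=-R.T@c['tvec'].ravel()
    return o,R.T@np.array([s[0],s[1],1.])
def onz(c,u,v,z):
    o,d=ray(c,u,v); return o+d*(z-o[2])/d[2]
def proj(c,p):
    R=cv2.Rodrigues(c['rvec'].astype(float))[0]; q=R@np.array(p,float)+c['tvec'].ravel(); s=q[:2]/q[2]
    s=s*(1+c['k1']*(s@s)); K=c['intrinsics']; return np.array([K[0,0]*s[0]+K[0,2],K[1,1]*s[1]+K[1,2]])
def two(c1,p1,c2,p2):
    o1,d1=ray(c1,*p1); o2,d2=ray(c2,*p2); d1/=np.linalg.norm(d1); d2/=np.linalg.norm(d2)
    t=np.linalg.lstsq(np.c_[d1,-d2],o2-o1,rcond=None)[0]; a=o1+d1*t[0]; b=o2+d2*t[1]
    return (a+b)/2,np.linalg.norm(a-b)
E
python3 - <<'E'
from h import *
import pickle
np.set_printoptions(precision=4,suppress=True)
C={n:cam(n,n+'0') for n in('scene','side','wrist')}
pickle.dump(C,open('c0.pkl','wb'))
for n,c in C.items(): print(n,c['intrinsics'].tolist(),c['k1'],ray(c,320,200))
print(readout.read_state(),bot.pinch_z)
E
```

```text
scene [[405.7914612750473, 0.0, 320.5195283397875], [0.0, 405.7914612750473, 202.28012121442598], [0.0, 0.0, 1.0]] 0.03465995482527082 (array([ 0.7688, -0.3587,  0.7911]), array([-0.2109,  0.4454, -0.8702]))
side [[362.95721131105097, 0.0, 323.3459387708405], [0.0, 362.95721131105097, 196.29814291207765], [0.0, 0.0, 1.0]] -0.0743239451631579 (array([ 0.1705, -0.4317,  0.4911]), array([ 0.5688,  0.5882, -0.575 ]))
wrist [[291.9395104675616, 0.0, 319.13347514084836], [0.0, 291.9395104675616, 200.93773285636505], [0.0, 0.0, 1.0]] -0.04208130395376662 (array([0.068 , 0.526 , 0.3722]), array([ 0.2644, -0.0683, -0.962 ]))
{'time_s': 0.15, 'qpos': array([ 1.31  ,  0.1263, -0.0403,  1.4054, -0.    ,  1.5708]), 'joint_vel': array([-0.0001, -0.0026,  0.0031,  0.0011,  0.0003, -0.0001]), 'effort': array([ -0.0013, -43.6273,  35.3151,   0.0134,   0.0001,   0.    ]), 'tool_pos': array([0.1353, 0.507 , 0.2307]), 'tcp_rot': array([ 0.13  ,  0.9915, -0.0006, -0.0001]), 'wrist_force': array([-0.5595, -0.1499, -0.4996]), 'ft_torque': array([ 0.0542,  0.0275, -0.0211]), 'finger_gap': 0.08509132582362415} -0.0187
```

View pics/scene0.png

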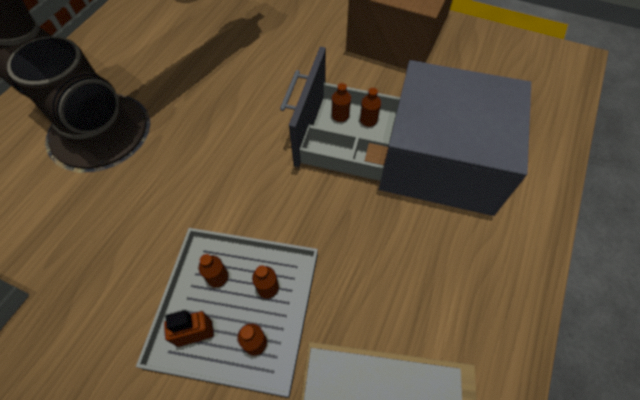

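View pics/side0.png

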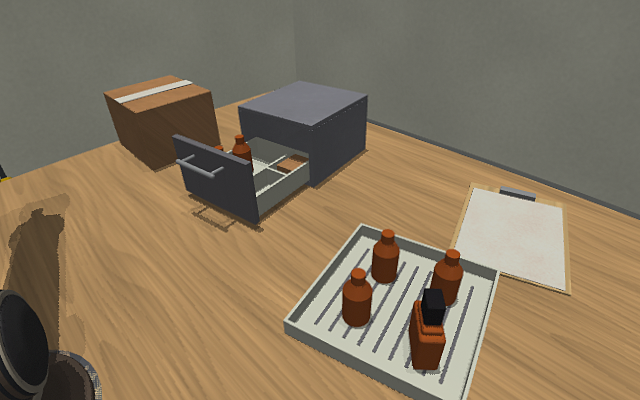

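View pics/wrist0.png

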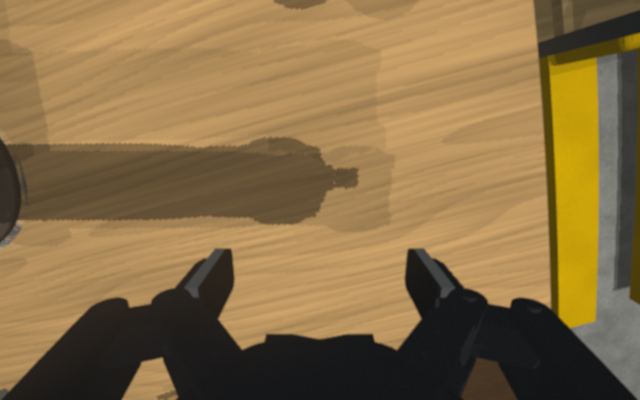

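The scene view shows the tray (about 140–317, 230–394), with the flask's black cap at (179,321) and the drawer open towards the robot at about (340,120). The side view shows the cap at (432,307) and the panel's top edge from (173,134) to (251,165). Next I'll zoom in to pick pixels.

Run:
```python
from h import *
import pickle
np.set_printoptions(precision=4,suppress=True)
C=pickle.load(open('c0.pkl','rb')); s,d=C['scene'],C['side']
def crop(c,x,y,w,h,k,g=1.): 
    im=c['pixels'][y:y+h,x:x+w,::-1]; im=np.clip(im*g,0,255).astype(np.uint8); return cv2.resize(im,None,fx=k,fy=k,interpolation=cv2.INTER_CUBIC)
a=crop(s,275,40,133,150,3,2.0); b=crop(d,165,120,133,100,3,1.3)
e=crop(s,145,290,133,100,3,2.0); f=crop(d,370,270,133,150-20,3,1.3)
out=np.zeros((850,800,3),np.uint8)
out[:450,:399]=a; out[:300,400:799]=b; out[450:750,:399]=e; out[450:450+f.shape[0],400:799]=f
cv2.imwrite('pics/crop.png',cv2.resize(out,(565,600))) if 0 else cv2.imwrite('pics/crop.png',np.vstack([out[:300],out[300:600]]))
cv2.imwrite('pics/cropb.png',out[440:850])
print('scene tray',[onz(s,*p,.032)[:2] for p in((190,230),(317,247),(290,394),(138,366))])
print('cab top scene',[onz(s,*p,.165)[:2] for p in((412,64),(531,80),(526,172),(390,154))])
print('cab top side',[onz(d,*p,.165)[:2] for p in((239,97),(303,82),(368,95),(310,126))])
for n,c in(('s',s),('d',d)):
    m=(c['pixels'].max(2)<(30 if n=='s' else 40)).astype(np.uint8)
    cs,_=cv2.findContours(m,0,2)
    for q in cs:
        if cv2.contourArea(q)>60: print(n,cv2.boundingRect(q),cv2.contourArea(q))
```

```text
scene tray [array([ 0.3706, -0.1456]), array([ 0.6249, -0.0717]), array([ 0.6957, -0.3326]), array([ 0.4355, -0.4018])]
cab top scene [array([0.6572, 0.3516]), array([0.8979, 0.4055]), array([0.9343, 0.1703]), array([0.6958, 0.1072])]
cab top side [array([0.6852, 0.405 ]), array([0.8895, 0.3708]), array([0.9271, 0.1545]), array([0.6796, 0.1202])]
s (167, 311, 25, 21) 371.5
s (60, 83, 88, 86) 4173.0
s (290, 56, 35, 110) 946.0
s (0, 52, 109, 83) 1703.0
s (0, 27, 76, 53) 2228.5
s (0, 0, 36, 39) 1075.0
d (41, 364, 30, 36) 711.5
d (0, 356, 37, 44) 386.5
d (0, 295, 49, 91) 2942.5
d (421, 289, 25, 36) 694.5
```

View pics/crop.png

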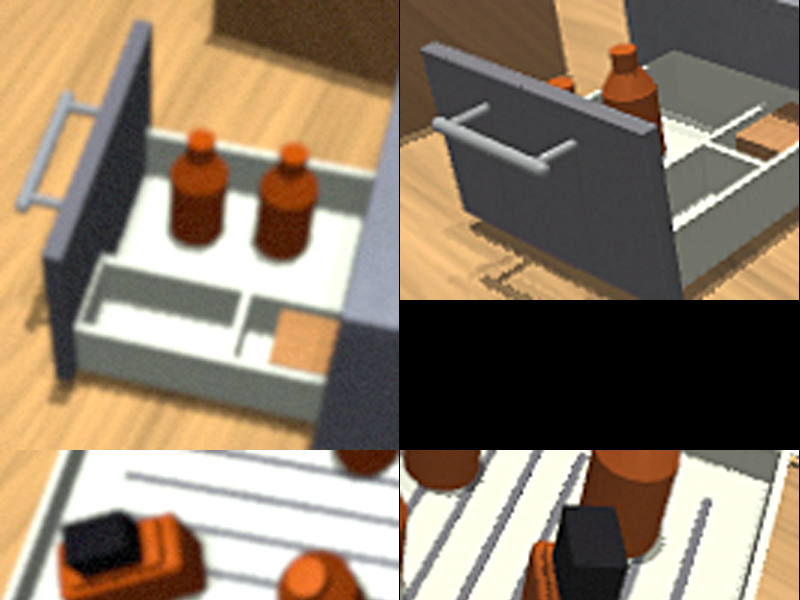

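View pics/cropb.png

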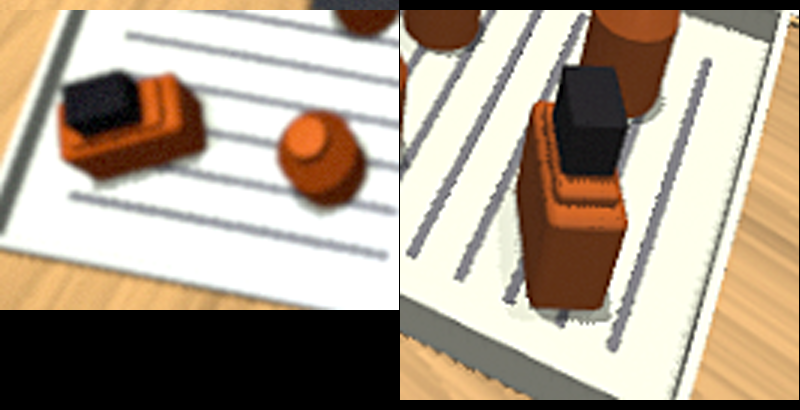

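Run:
```python
from h import *
import pickle
np.set_printoptions(precision=4,suppress=True)
C=pickle.load(open('c0.pkl','rb')); s,d=C['scene'],C['side']
A=lambda x,y:(275+x/3,40+y/3); B=lambda x,y:(165+(x-400)/3,120+y/3); E=lambda x,y:(145+x/3,290+(y-10)/3); F=lambda x,y:(370+(x-400)/3,270+(y-10)/3)
P={}
for n,p,q in(('outL',(135,27),(424,47)),('inL',(151,28),(436,43)),('outR',(46,252),(642,133)),('inR',(63,258),(656,126)),('hL',(67,97),(438,123)),('hR',(22,205),(545,167)),('bott1',(203,137),(624,50))):
    print(n,*two(s,A(*p),d,B(*q)))
print('cap side',[onz(d,*F(*p),.121)[:2] for p in((565,68),(612,68),(624,108),(568,110))])
print('cap scene',[onz(s,*E(*p),.121)[:2] for p in((64,87),(124,72),(139,90),(78,108))])
print('cap two',two(s,E(101,88),d,F(593,88)))
print('shoulder side',[onz(d,*F(*p),.077)[:2] for p in((535,102),(547,228),(624,228))])
print('bottom side',[onz(d,*F(*p),.005)[:2] for p in((530,305),(602,308))])
print('bay rim scene z.07',[onz(s,*A(*p),.07)[:2] for p in((108,260),(245,290),(78,325),(325,380))])
print('floor div',[onz(s,*A(*p),.02)[:2] for p in((237,355),)])
for x in (0.02,):
  pass
```

```text
outL [0.4517 0.3216 0.1578] 0.0015401891653736462
inL [0.4628 0.3266 0.1561] 0.00023473153563917748
outR [0.4887 0.0991 0.1562] 0.003245614084370553
inR [0.5007 0.1003 0.1555] 0.0023009078771003117
hL [0.4235 0.26   0.1294] 0.001436331827457729
hR [0.4429 0.1486 0.1311] 0.0031156477959192346
bott1 [0.551  0.2218 0.1605] 0.022726530754939453
cap side [array([ 0.4869, -0.298 ]), array([ 0.501 , -0.3132]), array([ 0.485 , -0.3282]), array([ 0.468 , -0.3113])]
cap scene [array([ 0.4689, -0.3161]), array([ 0.4939, -0.296 ]), array([ 0.5068, -0.3009]), array([ 0.4824, -0.3223])]
cap two (array([ 0.4871, -0.3102,  0.119 ]), np.float64(0.003999718880733152))
shoulder side [array([ 0.4967, -0.283 ]), array([ 0.4429, -0.3245]), array([ 0.4652, -0.3487])]
bottom side [array([ 0.4496, -0.3229]), array([ 0.4713, -0.3487])]
bay rim scene z.07 [array([0.4957, 0.1758]), array([0.6008, 0.1921]), array([0.5016, 0.1117]), array([0.6831, 0.1408])]
floor div [array([0.6074, 0.1693])]
```

The flask is at about (.486,-.311) with yaw about .69. The drawer's yaw is about .167 and its open panel face is centred at about (.468,.2105), which puts the bay at about (.550,.155) with its floor at z about .018. I'll move over the flask.

Request:
move_arm(
  motion=[-1,-0.7,-1,0,-0.4,-1,-0.7,-1,0,-0.4,-1,-0.7,-1,0,-0.4,-1,-0.7,-1,0,-0.4,-1,-0.7,-1,0,-0.4,-1,-0.7,-1,0,-0.4],
)

```text
time_s: 0.65
tool_pos: [0.1986, 0.3321, 0.2316]
tcp_rot: [0.027, 1.0, -0.0, 0.0]
wrist_force: [0.1, -0.3, -0.7]
finger_gap: 0.0856
```

Request:
move_arm(
  motion=[-1,-0.6,-1,0,0,-1,-0.6,-1,0,0,-1,-0.6,-1,0,0,-1,-0.6,-1,0,0,-1,-0.6,-1,0,0],
)

```text
time_s: 1.07
tool_pos: [0.2821, 0.1772, 0.2314]
tcp_rot: [0.029, 1.0, -0.001, 0.001]
wrist_force: [0.5, 0.6, 0.5]
finger_gap: 0.0853
```

Request:
move_arm(
  motion=[-1,-0.6,-1,0,0,-1,-0.6,-1,0,0,-1,-0.6,-1,0,0,-1,-0.6,-1,0,0,-1,-0.6,-1,0,0],
)

```text
time_s: 1.48
tool_pos: [0.3649, 0.0226, 0.231]
tcp_rot: [0.029, 1.0, -0.001, 0.0]
wrist_force: [0.7, 0.4, -0.2]
finger_gap: 0.0855
```

Request:
move_arm(
  motion=[-1,-0.5,-1,0,0,-1,-0.5,-1,0,0,-1,-0.5,-1,0,0,-1,-0.5,-1,0,0,-1,-0.5,-1,0,0,-1,-0.5,-1,0,0],
)

```text
time_s: 1.98
tool_pos: [0.4306, -0.1282, 0.2303]
tcp_rot: [0.027, 1.0, 0.0, -0.001]
wrist_force: [-0.7, 0.0, 0.3]
finger_gap: 0.0853
```

Request:
move_arm(
  motion=[-1,-0.3,-0.6,0,-0.5,-1,-0.3,-0.6,0,-0.5,-1,-0.3,-0.6,0,-1,-1,-0.3,-0.6,0,-1,-1,-0.3,-0.6,0,-1,-1,-0.3,-0.6,0,-1,-1,-0.3,-0.6,0,-1],
)

```text
time_s: 2.57
tool_pos: [0.4703, -0.2178, 0.2313]
tcp_rot: [-0.234, 0.972, 0.0, -0.0]
wrist_force: [-0.6, 0.0, -0.6]
finger_gap: 0.0851
```

Run:
```python
from h import *
import pickle
np.set_printoptions(precision=4,suppress=True)
st=readout.read_state(); print(st['tool_pos'],st['tcp_rot'],st['qpos'])
c=cam('wrist','wrist1'); pickle.dump(c,open('c1.pkl','wb'))
f=np.array([.486,-.311]);e=np.array([np.cos(.69),np.sin(.69)]);n=np.array([-e[1],e[0]])
im=c['pixels'][:,:,::-1].copy()
for hx,hy,z,col in((.017,.012,.121,(0,255,0)),(.035,.018,.077,(255,0,0))):
    q=[proj(c,[*(f+a*hx*e+b*hy*n),z]) for a,b in((1,1),(1,-1),(-1,-1),(-1,1))]; print(np.array(q))
    cv2.polylines(im,[np.int32(np.round(q))],True,col,1)
cv2.imwrite('pics/w1o.png',im)
```

```text
[ 0.4703 -0.2178  0.2313] [-0.2343  0.9722  0.0003 -0.    ] [-0.4339  0.1134 -0.0537  1.404   0.0004 -0.907 ]
[[233.784  181.8703]
 [208.1668 187.6112]
 [195.8767 150.1516]
 [222.2618 143.8994]]
[[256.0849 188.0989]
 [223.3084 195.3164]
 [202.2852 128.8431]
 [236.8405 120.4946]]
```

View pics/w1o.png

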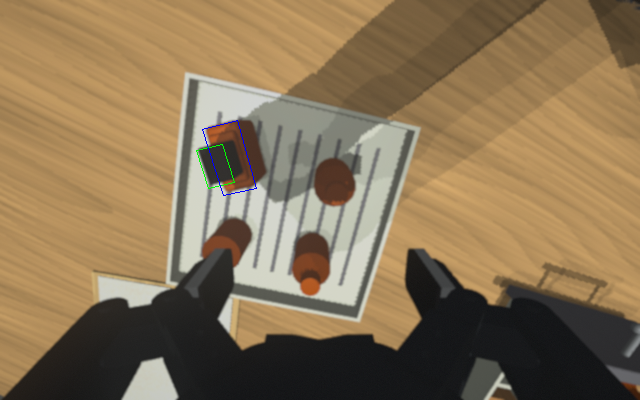

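The wrist view shows the cap at about (220,163), a few pixels right of the prediction at (215,166), so the estimate is good to about 5 mm. I'll move above it and refine.

Request:
move_arm(
  motion=[-1,0.19,-0.6,0.27,-0.2,-1,0.19,-0.6,0.27,-0.4,-1,0.19,-0.6,0.27,-0.41,-1,0.19,-0.6,0.27,-0.41,-1,0.19,-0.6,0.27,-0.41],
)

```text
time_s: 3.03
tool_pos: [0.4853, -0.3121, 0.19]
tcp_rot: [-0.336, 0.942, 0.001, -0.0]
wrist_force: [-0.3, 0.1, 1.0]
finger_gap: 0.0855
```

Run:
```python
from h import *
import pickle
np.set_printoptions(precision=4,suppress=True)
st=readout.read_state(); print(st['tool_pos'],st['tcp_rot'],st['qpos'])
c=cam('wrist','wrist2'); pickle.dump(c,open('c2.pkl','wb'))
f=np.array([.486,-.311]);e=np.array([np.cos(.69),np.sin(.69)]);n=np.array([-e[1],e[0]])
im=c['pixels'][:,:,::-1].copy()
for hx,hy,z,col in((.017,.012,.121,(0,255,0)),(.035,.018,.077,(255,0,0))):
    q=[proj(c,[*(f+a*hx*e+b*hy*n),z]) for a,b in((1,1),(1,-1),(-1,-1),(-1,1))]; print(np.array(q))
    cv2.polylines(im,[np.int32(np.round(q))],True,col,1)
cv2.imwrite('pics/w2o.png',cv2.resize(im[100:400,200:440],None,fx=2,fy=2,interpolation=cv2.INTER_CUBIC))
```

```text
[ 0.4853 -0.3121  0.19  ] [-0.336   0.9419  0.0009 -0.0004] [-0.5717  0.2286 -0.0059  1.3383  0.0004 -1.2571]
[[334.5028 234.0271]
 [303.6157 234.2021]
 [302.7019 191.7659]
 [334.9416 191.5868]]
[[338.2273 233.7412]
 [299.8917 233.9584]
 [298.0244 159.3991]
 [339.261  159.1736]]
```

View pics/w2o.png

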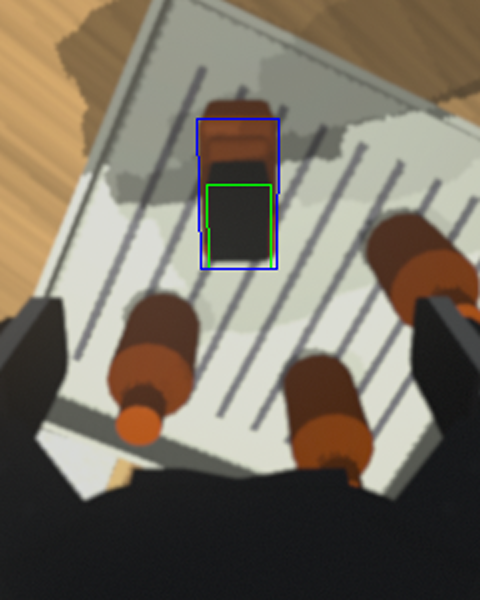

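The yaw matches and the cap is centred across, about 2 mm off lengthwise, which is fine. I'll descend and grip.

Request:
move_arm(
  motion=[-1,0,0,0.2,0,-1,0,0,0.35,0,-1,0,0,0.5,0,-1,0,0,0.6,0,-1,0,0,0.667,0,-1,0,0,0.667,0,-1,0,0,0.667,0],
)

```text
time_s: 3.67
tool_pos: [0.4859, -0.3118, 0.0916]
tcp_rot: [-0.337, 0.941, -0.0, 0.0]
wrist_force: [0.2, -0.3, 0.0]
finger_gap: 0.0854
```

Request:
move_arm(
  motion=[0,0,0,0,0,0.5,0,0,0,0,1,0,0,0,0,1,0,0,0,0,1,0,0,0,0,1,0,0,0,0,1,0,0,0,0,1,0,0,0,0,1,0,0,0,0],
  force=45,
)

```text
time_s: 4.42
tool_pos: [0.4857, -0.3127, 0.0913]
tcp_rot: [-0.337, 0.942, -0.0, 0.0]
wrist_force: [-1.6, 1.5, 5.5]
finger_gap: 0.0233
```

Request:
move_arm(
  motion=[1,0,0,-0.1,0,1,0,0,-0.3,0,1,0,0,-0.5,0,1,0,0,-0.7,0,1,0,0,-0.9,0,1,0,0,-1,0,1,0,0,-1,0],
)

```text
time_s: 5.0
tool_pos: [0.4866, -0.3134, 0.2439]
tcp_rot: [-0.337, 0.942, -0.002, 0.001]
wrist_force: [0.4, 0.4, -3.3]
finger_gap: 0.0233
```

Request:
move_arm(
  motion=[1,0,0,-0.2,0,1,0,0,-0.4,0,1,0,0,-0.5,0,1,0,0,-0.5,0,1,0,0,-0.5,0],
)

```text
time_s: 5.42
tool_pos: [0.4858, -0.3127, 0.3141]
tcp_rot: [-0.337, 0.942, 0.0, -0.0]
wrist_force: [-0.4, 0.3, -4.1]
finger_gap: 0.0238
```

Run:
```python
from h import *
np.set_printoptions(precision=4,suppress=True)
st=readout.read_state(); print(st['tool_pos'],st['tcp_rot'],st['finger_gap'],st['wrist_force'])
q=st['tcp_rot']; a=np.arctan2(q[1],q[0]); y=2*a-np.pi/2; x=y+np.pi/2
d=np.array([.550,.155])-st['tool_pos'][:2]
print('tx,ty /.15',(d@[np.cos(x),np.sin(x)])/.15,(d@[np.cos(y),np.sin(y)])/.15,'roll deg',np.degrees(y-(np.pi/2+.167)))
```

```text
[ 0.4858 -0.3127  0.3141] [-0.3367  0.9416  0.0005 -0.0004] 0.023803992326936918 [-0.3799  0.3137 -4.091 ]
tx,ty /.15 -2.3083592186650526 2.1397434769309496 roll deg 29.784836247823762
```

Request:
move_arm(
  motion=[1,-0.1,0.1,0,0,1,-0.25,0.23,0,0,1,-0.4,0.37,0,0,1,-0.55,0.51,0,0,1,-0.7,0.65,0,0,1,-0.85,0.79,0,0,1,-0.95,0.88,0,0,1,-1,0.93,0,0,1,-1,0.93,0,0],
)

```text
time_s: 6.17
tool_pos: [0.5126, -0.1076, 0.3133]
tcp_rot: [-0.338, 0.941, 0.001, -0.001]
wrist_force: [-0.1, 0.0, -3.6]
finger_gap: 0.0236
```

Request:
move_arm(
  motion=[1,-0.1,0.1,0,0,1,-0.25,0.23,0,0,1,-0.4,0.37,0,0,1,-0.55,0.51,0,0,1,-0.7,0.65,0,0,1,-0.85,0.79,0,0,1,-0.95,0.88,0,0,1,-1,0.93,0,0,1,-1,0.93,0,0],
)

```text
time_s: 6.92
tool_pos: [0.5407, 0.0943, 0.314]
tcp_rot: [-0.338, 0.941, 0.0, -0.001]
wrist_force: [-0.6, -0.3, -3.6]
finger_gap: 0.0231
```

Request:
move_arm(
  motion=[1,-0.08,0.07,0,0.15,1,-0.18,0.16,0,0.35,1,-0.28,0.26,0,0.55,1,-0.31,0.28,0,0.75,1,-0.31,0.28,0,0.9,1,-0.31,0.28,0,0.99,1,-0.31,0.28,0,0.99,1,-0.31,0.28,0,0.99],
)

```text
time_s: 7.58
tool_pos: [0.5501, 0.1539, 0.3152]
tcp_rot: [-0.084, 0.996, -0.0, -0.0]
wrist_force: [-0.6, 0.2, -2.5]
finger_gap: 0.0234
```

Run:
```python
from h import *
import pickle
np.set_printoptions(precision=4,suppress=True)
st=readout.read_state(); print(st['tool_pos'],st['tcp_rot'],st['qpos'],st['finger_gap'],st['wrist_force'])
C={n:cam(n,n+'3') for n in('scene','side','wrist')}; pickle.dump(C,open('c3.pkl','wb'))
yaw=.167;e=np.array([np.cos(yaw),np.sin(yaw)]);n=np.array([-e[1],e[0]]);b=np.array([.550,.155])
c=C['wrist'];im=c['pixels'][:,:,::-1].copy()
P=lambda x,y,z:proj(c,[*(b+x*e+y*n),z])
for q in([P(x,y,.063) for x,y in((-.055,-.03),(.055,-.03),(.055,.03),(-.055,.03))],[P(x,y,.157) for x,y in((-.072,-.046),(-.057,-.046),(-.057,.182),(-.072,.182))]):
    cv2.polylines(im,[np.int32(np.round(q))],True,(0,255,0),1)
cv2.imwrite('pics/w3o.png',im)
c=C['scene'];im2=np.clip(c['pixels'][:,:,::-1]*1.8,0,255).astype(np.uint8)
for q in([P(x,y,.063) for x,y in((-.055,-.03),(.055,-.03),(.055,.03),(-.055,.03))],[P(x,y,.018) for x,y in((-.055,-.03),(.055,-.03),(.055,.03),(-.055,.03))],[P(x,y,.157) for x,y in((-.072,-.046),(-.057,-.046),(-.057,.182),(-.072,.182))]):
    cv2.polylines(im2,[np.int32(np.round(q))],True,(0,255,0),1)
big=cv2.resize(im2[40:190,265:405],None,fx=3,fy=3,interpolation=cv2.INTER_CUBIC)
out=np.zeros((600,800,3),np.uint8); out[:400,:380]=im[:,150:530]; out[:450,380:]=big
cv2.imwrite('pics/o3.png',out)
```

```text
[0.5501 0.1539 0.3152] [-0.0841  0.9965 -0.0004 -0.0004] [ 0.2731  0.2356  0.2778  1.6139 -0.0006  0.1047] 0.02337770031936493 [-0.6053  0.1923 -2.4995]
```

View pics/o3.png

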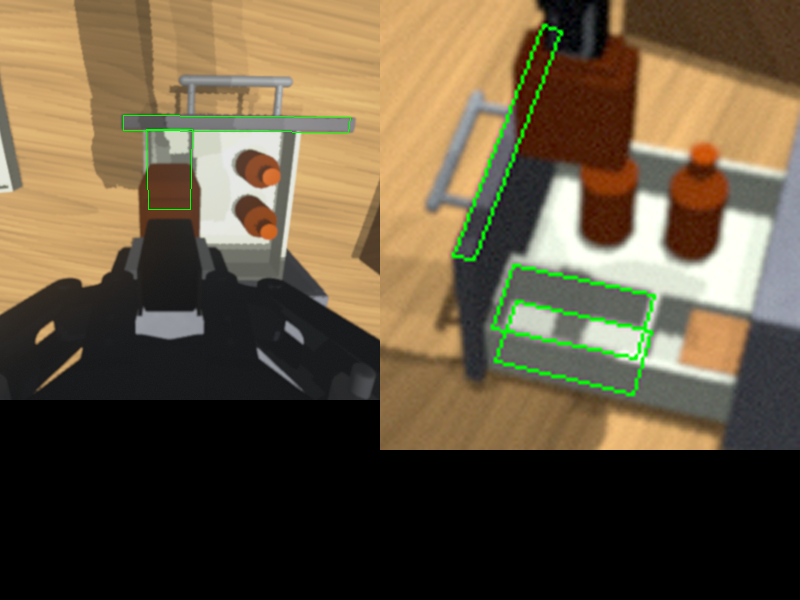

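The overlay of the estimated bay and panel fits both views to about 3 mm (the bay rim is at about x 148–192, y 130–209 in the wrist half). The flask hangs upright. I'll lower it.

Request:
move_arm(
  motion=[1,0,0.01,0.1,0,1,0,0.01,0.25,0,1,0,0.01,0.4,0,1,0,0.01,0.55,0,1,0,0.01,0.7,0,1,0,0.01,0.8,0,1,0,0.01,0.87,0,1,0,0.01,0.9,0,1,0,0.01,0.9,0,1,0,0.01,0.9,0],
)

```text
time_s: 8.57
tool_pos: [0.55, 0.1569, 0.1815]
tcp_rot: [-0.084, 0.996, 0.0, 0.0]
wrist_force: [0.0, 0.9, -3.2]
finger_gap: 0.0234
```

Run:
```python
from h import *
import pickle
np.set_printoptions(precision=4,suppress=True)
st=readout.read_state(); print(st['tool_pos'],st['tcp_rot'],st['wrist_force'])
C={n:cam(n,n+'4') for n in('scene','side','wrist')}
yaw=.167;e=np.array([np.cos(yaw),np.sin(yaw)]);n=np.array([-e[1],e[0]]);b=st['tool_pos'][:2]; zb=st['tool_pos'][2]-.0863
out=np.zeros((450,800,3),np.uint8)
for k,(x0,y0,g) in {'scene':(270,45,1.8),'side':(165,100,1.3)}.items():
    c=C[k];im=np.clip(c['pixels'][:,:,::-1]*g,0,255).astype(np.uint8)
    r=cv2.resize(im[y0:y0+150,x0:x0+133],None,fx=3,fy=3,interpolation=cv2.INTER_CUBIC); i=0 if k=='scene' else 400
    out[:,i:i+399]=r
cv2.imwrite('pics/o4.png',out)
```

```text
[0.55   0.1569 0.1815] [-0.0842  0.9964  0.0001  0.0005] [ 0.0029  0.9176 -3.237 ]
```

View pics/o4.png

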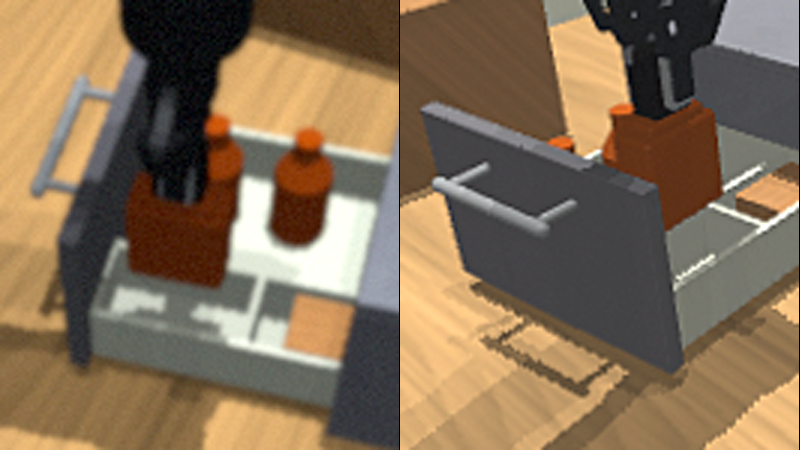

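The flask hangs upright above the bay: in the scene half its bottom is at (180,275), inside the bay walls. I'll lower it further, with small steps at the end.

Request:
move_arm(
  motion=[1,0,0,0.08,0,1,0,0,0.17,0,1,0,0,0.26,0,1,0,0,0.34,0,1,0,0,0.4,0,1,0,0,0.44,0,1,0,0,0.46,0,1,0,0,0.46,0,1,0,0,0.46,0],
)

```text
time_s: 9.47
tool_pos: [0.55, 0.1569, 0.1123]
tcp_rot: [-0.084, 0.996, 0.0, 0.0]
wrist_force: [0.2, 0.5, -3.3]
finger_gap: 0.0233
```

Request:
move_arm(
  motion=[1,0,0,0.007,0,1,0,0,0.014,0,1,0,0,0.02,0,1,0,0,0.02,0,1,0,0,0.02,0],
)

```text
time_s: 9.88
tool_pos: [0.5497, 0.1568, 0.1088]
tcp_rot: [-0.084, 0.996, 0.0, 0.0]
wrist_force: [-0.3, 0.6, -2.4]
finger_gap: 0.0235
```

Request:
move_arm(
  motion=[1,0,0,0.007,0,1,0,0,0.014,0,1,0,0,0.014,0,1,0,0,0.014,0],
)

```text
time_s: 10.22
tool_pos: [0.5501, 0.157, 0.1073]
tcp_rot: [-0.084, 0.996, 0.0, 0.001]
wrist_force: [-0.2, 0.4, 2.5]
finger_gap: 0.023
```

Request:
move_arm(
  motion=[1,0,0,0.007,0,1,0,0,0.014,0,1,0,0,0.014,0,1,0,0,0.014,0],
)

```text
time_s: 10.55
tool_pos: [0.5513, 0.1573, 0.1072]
tcp_rot: [-0.084, 0.996, 0.0, 0.002]
wrist_force: [-1.4, -0.8, 10.9]
finger_gap: 0.0234
```

The flask touched the floor at TCP z ≈ .1075, with the wrist force going from -2.4 to +11 N. I'll relax slightly and release.

Request:
move_arm(
  motion=[1,0,0,-0.012,0,1,0,0,-0.012,0,0.6,0,0,-0.012,0,0.2,0,0,-0.012,0,-0.2,0,0,-0.012,0,-0.2,0,0,-0.012,0,-0.2,0,0,-0.012,0,-0.2,0,0,-0.012,0,-0.2,0,0,-0.012,0,-0.2,0,0,-0.012,0],
)

```text
time_s: 11.38
tool_pos: [0.5497, 0.1568, 0.1062]
tcp_rot: [-0.084, 0.996, -0.0, -0.0]
wrist_force: [-0.5, -0.0, 1.0]
finger_gap: 0.0512
```

Request:
move_arm(
  motion=[-0.2,0,0,0,0,-0.2,0,0,-0.05,0,-0.2,0,0,-0.15,0,-0.2,0,0,-0.3,0,-0.2,0,0,-0.45,0,-0.2,0,0,-0.6,0,-0.2,0,0,-0.75,0,-0.2,0,0,-0.9,0,-0.2,0,0,-1,0,-0.2,0,0,-1,0,-0.2,0,0,-1,0],
)

```text
time_s: 12.3
tool_pos: [0.5502, 0.157, 0.2573]
tcp_rot: [-0.084, 0.996, 0.0, 0.001]
wrist_force: [-0.6, 0.1, -0.5]
finger_gap: 0.0517
```

Run:
```python
from h import *
import pickle
np.set_printoptions(precision=4,suppress=True)
st=readout.read_state(); print(st['tool_pos'],st['tcp_rot'],st['wrist_force'])
C={n:cam(n,n+'5') for n in('scene','side')}
pickle.dump(C,open('c5.pkl','wb'))
yaw=.167;e=np.array([np.cos(yaw),np.sin(yaw)]);n=np.array([-e[1],e[0]]);b=np.array([.550,.1555])
out=np.zeros((450,800,3),np.uint8)
for k,(x0,y0,g) in {'scene':(270,45,1.8),'side':(165,100,1.3)}.items():
    c=C[k];im=np.clip(c['pixels'][:,:,::-1]*g,0,255).astype(np.uint8)
    r=cv2.resize(im[y0:y0+150,x0:x0+133],None,fx=3,fy=3,interpolation=cv2.INTER_CUBIC); i=0 if k=='scene' else 400
    out[:,i:i+399]=r
cv2.imwrite('pics/o5.png',out)
```

```text
[0.5502 0.157  0.2573] [-0.0842  0.9964  0.0002  0.0011] [-0.5899  0.1124 -0.4832]
```

View pics/o5.png

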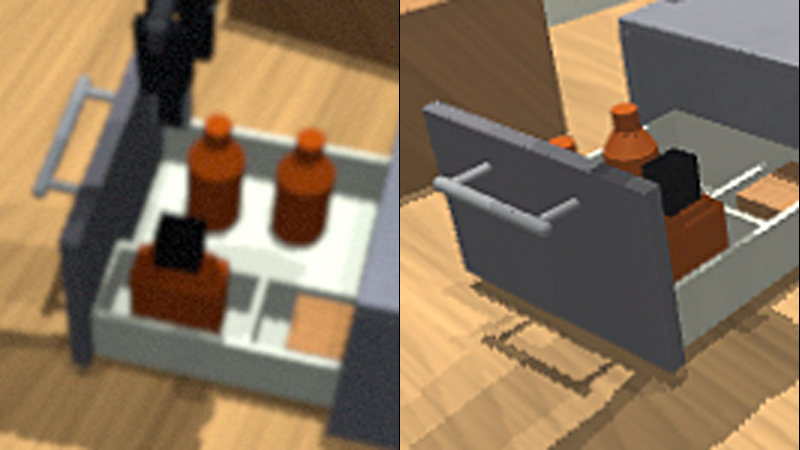

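The flask stands upright, released and centred in the bay; in the scene half its body spans x 130–225 in a bay spanning about 100–255. Next I'll bring the shut fingers down in front of the handle.

Request:
move_arm(
  motion=[0.5,0.15,0.07,0,0,1,0.35,0.15,0,0,1,0.55,0.25,0,0,1,0.75,0.35,0,0,1,0.95,0.44,0,0,1,1,0.44,0,0,1,1,0.44,0,0,1,1,0.44,0,0],
)

```text
time_s: 13.07
tool_pos: [0.3907, 0.1967, 0.2558]
tcp_rot: [-0.084, 0.996, -0.0, -0.0]
wrist_force: [-0.0, 0.1, 0.5]
finger_gap: 0.0001
```

Request:
move_arm(
  motion=[1,0,0,0.15,0,1,0,0,0.35,0,1,0,0,0.55,0,1,0,0,0.75,0,1,0,0,0.9,0,1,0,0,0.95,0,1,0,0,0.95,0,1,0,0,0.95,0],
)

```text
time_s: 13.73
tool_pos: [0.3915, 0.1966, 0.1141]
tcp_rot: [-0.084, 0.996, -0.0, -0.0]
wrist_force: [-0.3, -0.6, 0.9]
finger_gap: 0.0001
```

Run:
```python
from h import *
np.set_printoptions(precision=4,suppress=True)
st=readout.read_state(); print(st['tool_pos'],st['tcp_rot'],st['wrist_force'],st['finger_gap'],st['qpos'])
C={n:cam(n,n+'6') for n in('scene','side')}
out=np.zeros((450,800,3),np.uint8)
for k,(x0,y0,g) in {'scene':(240,45,1.8),'side':(135,100,1.3)}.items():
    c=C[k];im=np.clip(c['pixels'][:,:,::-1]*g,0,255).astype(np.uint8)
    r=cv2.resize(im[y0:y0+150,x0:x0+133],None,fx=3,fy=3,interpolation=cv2.INTER_CUBIC); i=0 if k=='scene' else 400
    out[:,i:i+399]=r
cv2.imwrite('pics/o6.png',out)
```

```text
[0.3915 0.1966 0.1141] [-0.0838  0.9965 -0.0001 -0.0002] [-0.2663 -0.643   0.9176] 6.026473159410482e-05 [ 0.4655 -0.0091 -0.4421  1.1382 -0.0001  0.2977]
```

View pics/o6.png

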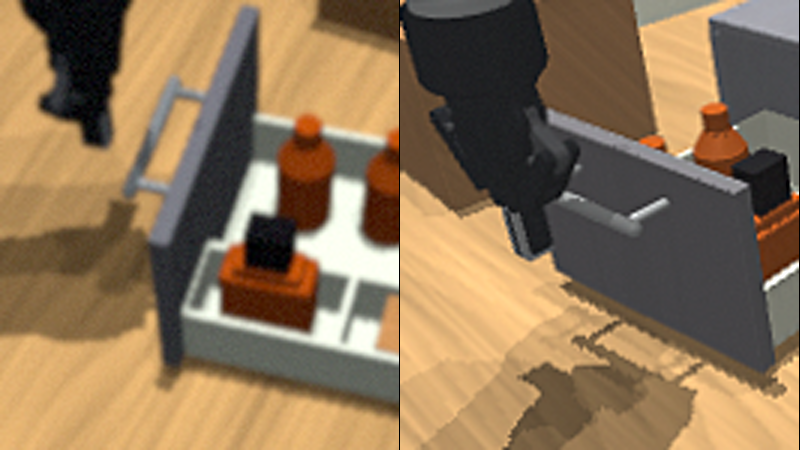

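The shut fingertips are in front of the bar: tip at (95,140), bar at about (150,135) in the scene half. I'll push gently along tool -x.

Request:
move_arm(
  motion=[1,-0.03,0,0,0,1,-0.07,0,0,0,1,-0.11,0,0,0,1,-0.14,0,0,0,1,-0.17,0,0,0,1,-0.2,0,0,0,1,-0.24,0,0,0,1,-0.28,0,0,0,1,-0.32,0,0,0,1,-0.36,0,0,0,1,-0.4,0,0,0,1,-0.44,0,0,0],
)

```text
time_s: 14.83
tool_pos: [0.4564, 0.2077, 0.1138]
tcp_rot: [-0.084, 0.996, -0.0, -0.0]
wrist_force: [-1.5, -1.2, 0.3]
finger_gap: -0.0001
```

Request:
move_arm(
  motion=[1,-0.04,0,0,0,1,-0.08,0,0,0,1,-0.12,0,0,0,1,-0.16,0,0,0,1,-0.2,0,0,0,1,-0.24,0,0,0,1,-0.28,0,0,0,1,-0.32,0,0,0,1,-0.36,0,0,0,1,-0.4,0,0,0,1,-0.44,0,0,0,1,-0.48,0,0,0],
)

```text
time_s: 15.83
tool_pos: [0.5274, 0.22, 0.1138]
tcp_rot: [-0.084, 0.996, -0.0, -0.0]
wrist_force: [-1.8, -1.9, -0.2]
finger_gap: 0.0001
```

Run:
```python
from h import *
np.set_printoptions(precision=4,suppress=True)
st=readout.read_state(); print(st['tool_pos'],st['tcp_rot'],st['wrist_force'])
C={n:cam(n,n+'7') for n in('scene','side')}
out=np.zeros((450,800,3),np.uint8)
for k,(x0,y0,g) in {'scene':(290,45,1.8),'side':(165,80,1.3)}.items():
    c=C[k];im=np.clip(c['pixels'][:,:,::-1]*g,0,255).astype(np.uint8)
    r=cv2.resize(im[y0:y0+150,x0:x0+133],None,fx=3,fy=3,interpolation=cv2.INTER_CUBIC); i=0 if k=='scene' else 400
    out[:,i:i+399]=r
cv2.imwrite('pics/o7.png',out)
```

```text
[0.5274 0.22   0.1138] [-0.0842  0.9965 -0.     -0.    ] [-1.8453 -1.891  -0.1859]
```

Request:
move_arm(
  motion=[1,-0.04,0,0,0,1,-0.08,0,0,0,1,-0.12,0,0,0,1,-0.16,0,0,0,1,-0.2,0,0,0,1,-0.24,0,0,0,1,-0.28,0,0,0,1,-0.31,0,0,0,1,-0.33,0,0,0,1,-0.35,0,0,0,1,-0.37,0,0,0,1,-0.39,0,0,0],
)

```text
time_s: 16.93
tool_pos: [0.5846, 0.2297, 0.1138]
tcp_rot: [-0.084, 0.996, -0.0, -0.0]
wrist_force: [-2.1, 0.2, 0.7]
finger_gap: -0.0001
```

Request:
move_arm(
  motion=[1,-0.02,0,0,0,1,-0.04,0,0,0,1,-0.06,0,0,0,1,-0.08,0,0,0],
)

```text
time_s: 17.27
tool_pos: [0.5965, 0.2316, 0.1138]
tcp_rot: [-0.084, 0.996, -0.0, -0.0]
wrist_force: [-1.2, -1.3, 0.7]
finger_gap: -0.0001
```

Request:
move_arm(
  motion=[1,-0.015,0,0,0,1,-0.03,0,0,0,1,-0.045,0,0,0,1,-0.06,0,0,0,1,-0.075,0,0,0,1,-0.075,0,0,0],
)

```text
time_s: 17.77
tool_pos: [0.6007, 0.2323, 0.1137]
tcp_rot: [-0.085, 0.996, -0.001, -0.006]
wrist_force: [-25.9, -6.4, 14.0]
finger_gap: 0.0
```

Request:
move_arm(
  motion=[1,-0.01,0,0,0,1,-0.02,0,0,0,1,-0.03,0,0,0,1,-0.03,0,0,0],
)

```text
time_s: 18.1
tool_pos: [0.6008, 0.2323, 0.1136]
tcp_rot: [-0.085, 0.996, -0.001, -0.01]
wrist_force: [-40.2, -8.7, 20.5]
finger_gap: 0.0003
```

It stopped firmly at TCP x ≈ .6007, about .186 m of travel. I'll back off, raise the arm and check.

Request:
move_arm(
  motion=[1,0.04,0,0,0,1,0.1,0,0,0,1,0.2,0,0,0,1,0.35,0,0,0,1,0.5,0,0,0,1,0.7,0,0,0,1,0.9,0,0,0,1,1,0,0,0,1,1,0,0,0,1,1,0,0,0],
)

```text
time_s: 18.93
tool_pos: [0.4644, 0.2097, 0.1146]
tcp_rot: [-0.084, 0.996, 0.0, 0.001]
wrist_force: [0.5, 1.1, 1.1]
finger_gap: -0.0002
```

Request:
move_arm(
  motion=[1,0.2,0,-0.2,0,1,0.4,0,-0.4,0,1,0.6,0,-0.6,0,1,0.8,0,-0.8,0,1,0.9,0,-1,0,1,0.9,0,-1,0,1,0.9,0,-1,0],
)

```text
time_s: 19.52
tool_pos: [0.3326, 0.1877, 0.2664]
tcp_rot: [-0.084, 0.996, 0.001, 0.003]
wrist_force: [-0.4, -0.3, -0.5]
finger_gap: -0.0003
```

Run:
```python
from h import *
import pickle
np.set_printoptions(precision=4,suppress=True)
st=readout.read_state(); print(st['time_s'],st['tool_pos'],st['tcp_rot'],st['wrist_force'])
C={n:cam(n,n+'8') for n in('scene','side','wrist')}
pickle.dump(C,open('c8.pkl','wb'))
out=np.zeros((600,800,3),np.uint8)
for k,(x0,y0,g) in {'scene':(330,45,1.8),'side':(230,60,1.3)}.items():
    c=C[k];im=np.clip(c['pixels'][:,:,::-1]*g,0,255).astype(np.uint8)
    r=cv2.resize(im[y0:y0+130,x0:x0+133],None,fx=3,fy=3,interpolation=cv2.INTER_CUBIC); i=0 if k=='scene' else 400
    out[:390,i:i+399]=r
out[390:,0:336]=cv2.resize(C['wrist']['pixels'][:,:,::-1],(336,210))
out[390:,400:700]=C['side']['pixels'][190:400,270:570,::-1]
cv2.imwrite('pics/o8.png',out)
```

```text
19.5167 [0.3326 0.1877 0.2664] [-0.0844  0.9964  0.0014  0.003 ] [-0.3604 -0.3266 -0.549 ]
```

View pics/o8.png

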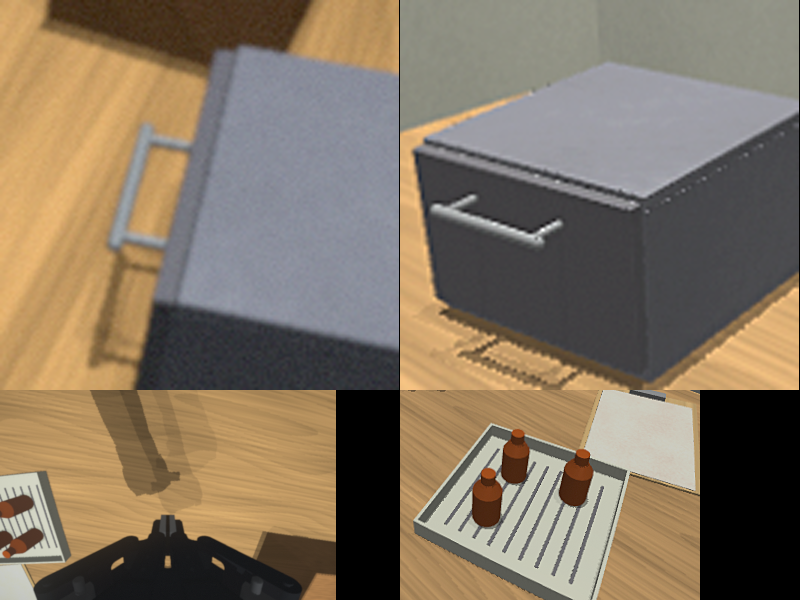

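```bash
python3 -c "
from workcell import finish_job
print(finish_job())"
```

```text
the job is handed in; nothing more can be done
None
```

The flat bottle is in the front right bay, the drawer is shut, and the job was handed in at about 19.7 s. `finish_job` gave no verdict.

- **Placing the bottle:** I gripped it by the cap and lowered it until the wrist force went from -2.4 to about +11 N, which was floor contact. Then I released it, and both cameras showed it upright and roughly centred in the bay.
- **Shutting the drawer:** I pushed the handle with closed fingers at about 0.07 m/s, slowing near the end. It stopped hard after about 0.186 m, with the wrist force building to about 46 N as I pressed against the stop.
- **Last check:** the panel sat against the cabinet with no gap visible. The three round bottles stood upright in the tray. The arm was well clear, with the wrist force near zero.

**Not verified or disagreeing:**
- I couldn't see the bottle after the drawer shut, so that it is still upright inside is inferred from the slow push.
- I judged the drawer shut from the hard stop and the pictures, without measuring the gap. My earlier rough estimate of the opening was 0.19–0.21 m, slightly more than the distance it travelled. I put the difference down to error in that estimate.
- The first bay-floor height estimate was 18 mm, but floor contact put it at about 21 mm.

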